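Pin the read-out jig and hold the board pressed home under its lip

ROBOT

A 7-joint arm with a two-finger parallel gripper is mounted at the origin on a cart in front of the work surface, level with it; the furniture and walls round the work are solid. World frame = base frame: x ahead of the robot, y to its left, z up, the work surface at z = 0. Lengths are in m, angles in rad, forces in N, time in s.
With the tool pointing down it reaches from about 0.4 to 0.85 m from the base axis. Payload 4.5 kg.
Tool frame: the origin (TCP) lies on the centre line of the jaws, within the pads' length; the fingertips stand 8 mm ahead of it and the grasp point (between the pads) lies 11 mm behind it; z points along the fingers, y is the line along which they close (so a half turn about z gives the same grasp; the last joint's range is limited). The gripper opens to 88 mm and grips with 3 to 60 N. Pads are 18 mm wide; open, the fingers measure 123 mm over their backs; the gripper's body (75 mm by 187 mm) begins 45 mm behind the grasp point.
Start: joints at [1.188, 0.689, -0.195, 1.565, 0.157, 0.902, -0.215], TCP at [0.253, -0.572, 0.247] pointing down, gripper open.
Joint ranges: [-3.01, 3.01], [-0.46, 2.08], [-1.47, 1.51], [0.13, 2.56], [-1, 4.14], [0.04, 2.09], [-2.66, 2.66]. Speed limits (rad/s): [2.57, 2.57, 3.14, 3.14, 3.14, 3.14, 3.14].

INTERFACE

Orientations are given as a rotation vector (axis times angle).
In Python, from workcell import r gives the robot as it stands.
- The arm moves only by the tool servo_tool, never from a script. Its argument "commands" is a list of rows, each a list of 5 numbers: the shift along the tool's x, y, z normalised to -1 to 1, where 1 is 0.25 m, then the turn about the tool's z normalised to -1 to 1, where 1 is 90 degrees, then the closure, from -1 (fully open) to 1 (shut). In form: [[tx, ty, tz, roll, jaw], ...]. A call has 1 to 10 rows; each row is the pose to reach, as a shift and turn from the pose commanded when the call began, along the tool's axes at that moment; what a row does not reach only later rows make up. A row lasts 1/8 s, in which the tool goes at most 62.5 mm and 10.7 degrees, less where a joint would pass 70% of its speed; a pose out of reach is approached as far as the arm can. A call with a number of a shift or a turn outside -1 to 1 is refused whole. A call with a gripper value outside its range is refused whole. The fingers move at their own pace and stop on an object; the grip force is fixed at half the most. Time passes only in rows, so rows that repeat a pose let the fingers close. It gives the time, the measured TCP pose, the force, the opening and the grip force at its end, in the units of the state.
- r.state(): the state, without advancing time (a new reading comes with each control period).
- r.capture(name): name is "scene" or "side" or "wrist"; returns a dict with "image" (480x640x3 uint8, red, green, blue), "fx", "fy", "cx", "cy" (pixels), "dist" ([k1, k2, p1, p2, k3] as OpenCV has them; the pictures are not rectified), "extrinsics" (4x4, takes a point from world to camera coordinates); the wrist camera has in their place "tool_from_camera" (4x4, takes a point from camera to tool coordinates, whose origin is the TCP and whose axes are the flange's). Camera axes: x right, y down, z forward; pixel columns grow to the right and rows downward; lengths in m; the calibration is good to about 2 mm. A picture is of the moment at which its call begins: read the wrist's pose just before it. There is no depth.
- r.sign_off(): hands the job in; it is judged then, once.
Trained networks look in a picture, given as the dict that the camera call returned (one of the last four; its "shot" number tells which), for a name from the list of things; names that differ only in an ending like _2 or _b are one class to them, and where a whole thing is asked for, a point or a joint stands for the part that bears it (a point fixed in the world has none). Each returns a list of dicts, best first, with "confidence" (0 to 1); they miss things now and then, are a little off and sometimes report something else, mostly with a low value. They report only what shows in the picture. A call takes as long as a camera call.
- r.trace(picture, label): "region" (480x640 bool, what is visible of it) and "bbox" ([centre column, centre row, width, height] in pixels, round what is visible of it).
- r.pinpoint(picture, label): "at" ([column, row] in pixels: a listed point, or the origin of a listed thing).
The state is a dict: "t": time; "qpos": joint angles; "qd": joint speeds; "effort": joint torques, N m; "position": TCP position; "tool_rot": TCP orientation; "force": force on the tool from outside, world axes, zero at the start; "torque": the same for the moment, N m; "opening": opening from 0.0 (shut) to 1.0 (fully open); "grasp_force": force on a finger pad.
Only numpy, scipy, OpenCV 4.12 (cv2) and the standard library are available. Lean on these libraries where they do the work, as an engineer would, in place of code of your own. Each camera call takes 0.05 s, during which the arm holds its last target. There are 200 camera calls.

TASK

Set up the read-out jig and hold the power board in it: slide the jig's contact head forward (towards the jig's open loading end, where the board goes in) until it meets its stops, and lock it there with the steel pin, dropped fully down through the hole in the head's tongue into the base. Then lay the board flat between the guide rails and push it, contact edge first, under the head's lip against the sprung contacts until it is fully home on the stop face. The jig has no latch, so finish while still holding the board pressed home with the gripper, and leave the other things on the bench where they are.

Things in the scene. Friction and masses are not known exactly. Their poses are not given: they have to be found in the camera images.
- test_jig: Fixed dark anodised base, 235 (x) x 110 (y) x 18 mm high; origin at the centre of its underside, +x points from the open loading end to the contact head. On its top two rails 8 mm high run along x from x = -25 mm to the rear, at y = -34.5 and 34.5 mm (inside faces); their front ends flare outwards over another 23 mm. Stop blocks on the rails at x = 11 to 23 mm reach 15 mm above the base.
- contact_head (a joint): Sliding black head between the rails, 66 mm wide, 26 mm high, in m: 0 = forward (jig -x, to the loading end) at its stops, 0.042 = drawn right back. Starts 15 to 38 mm back and stays where left (1.5 N friction); unpinned, a pushed board only pushes it back.
- head_knob (a point): Centre of the upright round steel pull knob on top of the contact head, 14 mm diameter, 20 mm tall (top 10 mm above this point), 60 mm above the bench; it moves with the head.
- tongue_hole (a point): Mouth (centre, top face) of the vertical round hole, 11 mm, in the 10 mm thick, 34 mm wide steel tongue behind the head, 28 mm above the bench, 40 mm from the knob's axis; it moves with the head.
- pin_hole (a point): Mouth (centre, at the top of the base, 18 mm above the bench) of the vertical round hole, 10.5 mm, through the jig base; the tongue's hole stands exactly over it when the head is at its stops.
- head_stop (a point): Middle of the head's stop face at the level of the bed; axes as the jig's; moves with the head (jig x = 10 mm when forward; the pin leaves it some 3 mm of play). The board's contact edge is home when it meets this face. The head's lip overhangs it by 13 mm towards the loading end, with its underside 8 mm above the bed, and its front edge is turned up for another 7 mm.
- contact_bar (a joint): Sprung contact bar (44 mm wide, row of small brass contacts) in the head's mouth, in m: 0 = out, standing 6 mm before the stop face; 0.006 = pushed in level with the stop face. It pushes back with 3 N at 0 rising to 6.6 N at 0.006.
- lock_pin: Loose bare steel pin, 53 mm long, 45 g: stem 9 mm thick, 26 mm long, tapered tip; collar 18 mm wide, 3 mm thick; on top a knurled knob 14 mm thick, 24 mm tall. Origin at the tip, z up to the knob. Starts upright in the bit block, collar on the block, tip 4 mm above the bench; fully in the jig its collar rests on the tongue and its tip is 2 mm above the bench.
- bit_block: Fixed grey block 100 (x) x 40 x 30 mm with the lock pin parked upright in its hole near the -x end (34 mm from the centre) and six short dark driver bits in the other half, up to 12 mm above the block; origin at the centre of its underside.
- board: Loose power board, 160 g: green circuit board on an aluminium plate, 100 (x) x 64 (y) x 5 mm, brass contact strips along its +x edge; origin at the centre of its underside. Near its -x edge two capacitors 14 mm tall and a terminal strip 10 mm tall; else only flat parts under 2 mm beside the heatsink. Starts flat on the bench, contact edge roughly away from the robot.
- heatsink_mid (a point): Centre of the dark finned heatsink on the board, 44 (x) x 30 (y) mm, 5 to 30 mm above the board's underside (this point is 18 mm above it, over the board's origin): the place to grip the board, across y.
- board_edge (a point): Middle of the board's contact (+x) edge at its underside; axes as the board's.
- by_tape_measure: Bystander: yellow tape measure, about 68 x 66 x 35 mm, on the bench behind the right-hand place.
- by_transformer: Bystander: small grey transformer with a green front, 63 x 50 x 50 mm, on the bench behind the left-hand place.

How it is judged:
By the outcome, as a careful person would: the job done as asked, in the order asked, and still so for the second after the job is handed in, while the arm keeps its last pose, push and grip.
It also fails if it takes over 72 s, if anything falls off the work surface, if the arm or the gripper's body presses on something with over 40 N, if the wrist force passes 120 N, or if a joint passes its speed limit or range.

## Working session

There is one attempt and no reset: what is moved stays moved. The work goes in short steps, Python scripts to look and compute and a tool call to move; the robot and the scene stay as the last step left them, time stands still between calls to the robot, and variables do not carry over. Pictures are saved under pics/ and viewed, at most 10 in all, crops included, and the job is handed in when it is done.

Besides the shell and the picture viewer there is one more tool, called after "Call:" as name(argument=value, ...), one argument or row to a line, values as JSON. servo_tool: Moves the arm, as the interface text tells. Its arguments: {"type":"object","properties":{"commands":{"type":"array","items":{"type":"array","items":{"type":"number"}}}},"required":["commands"]}

```bash
mkdir -p pics
cat > h.py <<'E'
import numpy as np, cv2
from workcell import r
from scipy.spatial.transform import Rotation as R
def cam(name):
    s=r.state(); p=r.capture(name)
    if name=="wrist":
        T=np.eye(4);T[:3,:3]=R.from_rotvec(s["tool_rot"]).as_matrix();T[:3,3]=s["position"]
        E=np.linalg.inv(T@np.array(p["tool_from_camera"]))
    else: E=np.array(p["extrinsics"])
    K=np.array([[p["fx"],0,p["cx"]],[0,p["fy"],p["cy"]],[0,0,1]])
    return p,E,K,np.array(p["dist"],float)
def ray(c,uv):
    p,E,K,d=c
    n=cv2.undistortPoints(np.array(uv,float).reshape(1,1,2),K,d).ravel()
    C=-E[:3,:3].T@E[:3,3]; v=E[:3,:3].T@np.array([n[0],n[1],1]); return C,v/np.linalg.norm(v)
def onz(c,uv,z):
    C,v=ray(c,uv); return C+v*(z-C[2])/v[2]
def tri(obs):
    A=np.zeros((3,3));b=np.zeros(3)
    for c,uv in obs:
        C,v=ray(c,uv);P=np.eye(3)-np.outer(v,v);A+=P;b+=P@C
    X=np.linalg.solve(A,b)
    return X,[np.linalg.norm((np.eye(3)-np.outer(v,v))@(X-C)) for C,v in [ray(c,u) for c,u in obs]]
def proj(c,X):
    p,E,K,d=c
    return cv2.projectPoints(np.array(X,float).reshape(-1,1,3),cv2.Rodrigues(E[:3,:3])[0],E[:3,3],K,d)[0].reshape(-1,2)
def pp(c,l):
    o=r.pinpoint(c[0],l); return (o[0]["at"],round(o[0]["confidence"],2)) if o else (None,0)
def save(c,n): cv2.imwrite(f"pics/{n}.png",cv2.cvtColor(c[0]["image"],cv2.COLOR_RGB2BGR))
E
cat > m.py <<'E'
from h import *
np.set_printoptions(precision=4,suppress=True)
a=cam("scene");b=cam("side");save(a,"scene");save(b,"side")
im=np.hstack([cv2.imread("pics/scene.png"),cv2.imread("pics/side.png")])
print(r.state())
for n,c in(("sc",a),("sd",b)): print(n,"campos",-c[1][:3,:3].T@c[1][:3,3])
for l in "test_jig head_knob tongue_hole pin_hole head_stop lock_pin bit_block board heatsink_mid board_edge by_tape_measure by_transformer".split():
    u,cu=pp(a,l);v,cv=pp(b,l)
    print(l,u,cu,v,cv,*(tri([(a,u),(b,v)]) if u is not None and v is not None else ()))
E
python3 m.py
```

```text
{'t': 0.1, 'qpos': array([ 1.1878,  0.6899, -0.1945,  1.5662,  0.1573,  0.9025, -0.2151]), 'qd': array([ 0.0014, -0.0018,  0.001 , -0.0018,  0.0002, -0.0011, -0.0007]), 'effort': array([ -0.0042, -52.8505,  -1.2717, -15.3837,  -0.0526,   0.0021,
         0.    ]), 'position': array([ 0.2528, -0.571 ,  0.246 ]), 'tool_rot': array([-3.072 , -0.6497,  0.0007]), 'force': array([0.5989, 0.5258, 0.5819]), 'torque': array([-0.049 ,  0.0328, -0.0255]), 'grasp_force': 0.0, 'opening': 0.9986884585049671}
sc campos [0.0695 0.2691 0.6973]
sd campos [ 0.6237 -0.9463  0.5433]
test_jig [343.6, 276.8] 0.76 [271.5, 285.0] 0.66 [ 0.5067 -0.08    0.0036] [np.float64(0.004524320573166501), np.float64(0.004524320573166634)]
head_knob [331.4, 235.7] 0.88 [307.0, 258.7] 0.65 [ 0.5672 -0.0883  0.065 ] [np.float64(0.0018457673582398168), np.float64(0.0018457673582398465)]
tongue_hole [322.1, 236.7] 0.65 [326.1, 276.4] 0.98 [ 0.6013 -0.0891  0.0323] [np.float64(0.0016714624698152495), np.float64(0.0016714624698149958)]
pin_hole [327.0, 251.5] 0.68 [309.8, 281.5] 0.84 [ 0.5732 -0.083   0.0164] [np.float64(0.00
[... 521 characters left out ...]
92.9, 221.7] 0.92 [ 0.5133  0.2023 -0.0055] [np.float64(0.0012579650567596172), np.float64(0.001257965056759621)]
heatsink_mid [213.2, 338.9] 0.7 [294.1, 212.2] 0.63 [0.514  0.1973 0.0186] [np.float64(0.0013059736809319317), np.float64(0.001305973680932086)]
board_edge [195.6, 329.9] 0.79 [314.7, 215.1] 0.88 [0.558  0.2153 0.0054] [np.float64(0.0022344654908716564), np.float64(0.002234465490871592)]
by_tape_measure [362.1, 197.0] 0.89 [375.7, 358.1] 0.68 [ 0.6866 -0.2596 -0.0036] [np.float64(0.00198837417125197), np.float64(0.0019883741712519287)]
by_transformer [195.6, 283.4] 0.9 [298.0, 278.6] 0.65 [ 0.5962  0.1385 -0.0465] [np.float64(0.08524723710337759), np.float64(0.08524723710337755)]
```

View pics/scene.png

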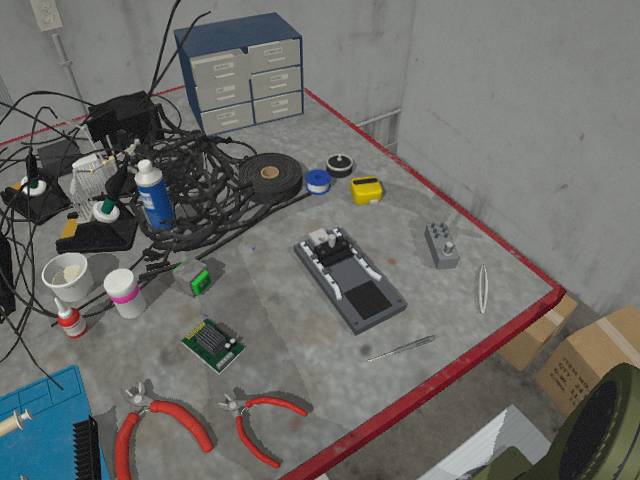

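View pics/side.png

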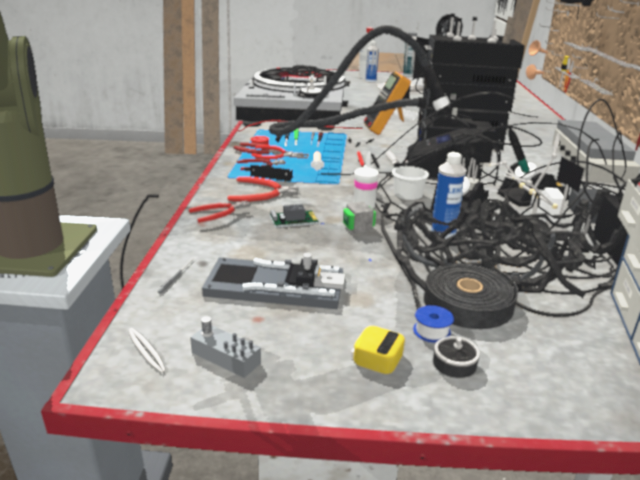

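The scene view shows the jig (343,277) with its head drawn back, its loading end towards the robot. The pin stands in the block at (447,245) and the board is at (212,345), contact edge away from the robot. The side view agrees, with the pin knob at (207,325). The network points fit the stated heights.

```bash
cat >> h.py <<'E'
def go(x,y,z,yaw=None):
    "normalised shift (tool axes) to world target from the present measured pose; yaw = world dir of tool x, deg"
    s=r.state();M=R.from_rotvec(s["tool_rot"]).as_matrix();d=M.T@(np.array([x,y,z])-s["position"])
    y0=np.degrees(np.arctan2(M[1,0],M[0,0])); ro=0 if yaw is None else -((yaw-y0+180)%360-180)/90
    print("go",np.round(d/.25,4),"roll",round(ro,4),"yaw now",round(y0,2),"tilt",np.round(M[:,2],4),"q7",s["qpos"][6].round(2))
E
python3 -c "
from h import *
print(r.capture('wrist')['tool_from_camera'])
go(.40,-.28,.26,0);go(.5,-.09,.28,0)"
```

```text
[[ 1.29835403e-04 -9.61874828e-01 -2.73490034e-01  6.99074323e-02]
 [ 9.99999985e-01  9.24465287e-05  1.49597453e-04  2.38963049e-04]
 [-1.18610820e-04 -2.73490049e-01  9.61874825e-01 -1.37351994e-01]
 [ 0.00000000e+00  0.00000000e+00  0.00000000e+00  1.00000000e+00]]
go [ 1.0095 -0.8281 -0.053 ] roll 0.2654 yaw now 23.88 tilt [ 0.e+00 -1.e-04 -1.e+00] q7 -0.22
go [ 1.683  -1.3611 -0.1331] roll 0.2654 yaw now 23.88 tilt [ 0.e+00 -1.e-04 -1.e+00] q7 -0.22
```

Call:
servo_tool(
  commands=[
    [0.2, -0.16, -0.05, 0.1, -1],
    [0.4, -0.33, -0.05, 0.2, -1],
    [0.6, -0.5, -0.05, 0.265, -1],
    [0.8, -0.66, -0.05, 0.265, -1],
    [0.95, -0.8, -0.05, 0.265, -1],
    [1, -0.828, -0.05, 0.265, -1],
    [1, -0.828, -0.05, 0.265, -1],
    [1, -0.828, -0.05, 0.265, -1],
  ],
)

```text
t: 2.35
position: [0.3969, -0.2831, 0.2592]
tool_rot: [3.14, -0.004, -0.001]
force: [-1.1, 0.2, 0.2]
opening: 1.001
grasp_force: 0.0
```

```bash
cat > w.py <<'E'
from h import *
import sys,pickle
tag=sys.argv[1]
np.set_printoptions(precision=4,suppress=True)
c=cam("wrist");save(c,tag)
out={}
for l in sys.argv[2:]:
    u,k=pp(c,l); out[l]=(u,k)
pickle.dump((c,out),open(tag+".pkl","wb"))
s=r.state();print(s["t"],s["position"],s["tool_rot"],s["force"],s["opening"]);print(out)
Z=dict(head_knob=.06,tongue_hole=.028,pin_hole=.018,head_stop=.018,lock_pin=.004,heatsink_mid=.018,board=0,board_edge=0,test_jig=0,bit_block=0)
for l,(u,k) in out.items():
    if u is not None: print(l,k,onz(c,u,Z[l]))
E
python3 w.py w1 lock_pin bit_block head_knob; python3 -c "
from h import *
go(.5,-.09,.28,0)"
```

```text
2.55 [ 0.3971 -0.2824  0.2592] [ 3.1411 -0.0034 -0.0005] [ 0.0439 -1.106  -0.1366] 0.9965418669268155
{'lock_pin': ([311.0, 173.7], 0.53), 'bit_block': ([326.0, 148.6], 0.8), 'head_knob': ([87.3, 24.3], 0.86)}
lock_pin 0.53 [ 0.4322 -0.2737  0.004 ]
bit_block 0.8 [ 0.459  -0.2904  0.    ]
head_knob 0.86 [ 0.5657 -0.0832  0.06  ]
go [ 0.41   -0.7703 -0.0839] roll -0.0014 yaw now -0.12 tilt [-3.e-04 -5.e-04 -1.e+00] q7 -1.09
```

Call:
servo_tool(
  commands=[
    [0.1, -0.2, -0.08, 0, -1],
    [0.2, -0.4, -0.08, 0, -1],
    [0.3, -0.6, -0.08, 0, -1],
    [0.41, -0.77, -0.08, 0, -1],
    [0.41, -0.77, -0.08, 0, -1],
    [0.41, -0.77, -0.08, 0, -1],
    [0.41, -0.77, -0.08, 0, -1],
  ],
)

```text
t: 3.42
position: [0.4994, -0.0904, 0.2792]
tool_rot: [3.141, -0.004, -0.001]
force: [0.0, -0.5, -0.2]
opening: 1.001
grasp_force: 0.0
```

```bash
python3 w.py w2 test_jig head_knob tongue_hole head_stop pin_hole
```

```text
3.725 [ 0.5001 -0.089   0.2793] [ 3.1414 -0.0007  0.0001] [ 0.3606 -0.7688 -0.2817] 1.0007975288439508
{'test_jig': ([312.9, 193.7], 0.83), 'head_knob': ([311.8, 143.1], 0.83), 'tongue_hole': ([317.3, 110.1], 0.94), 'head_stop': ([315.5, 157.7], 0.6), 'pin_hole': ([313.6, 139.3], 0.58)}
test_jig 0.83 [ 0.5089 -0.0824  0.    ]
head_knob 0.83 [ 0.5676 -0.083   0.06  ]
tongue_hole 0.94 [ 0.6008 -0.0883  0.028 ]
head_stop 0.6 [ 0.5516 -0.086   0.018 ]
pin_hole 0.58 [ 0.5713 -0.0841  0.018 ]
```

View pics/w2.png

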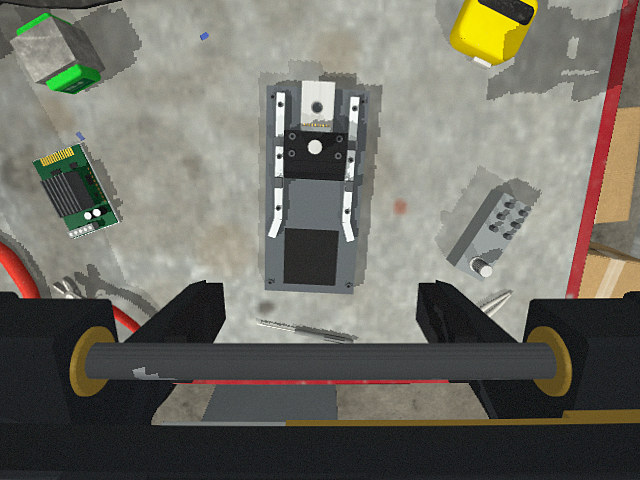

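The wrist view shows the jig almost straight, with the knob top at (315,147) and the tongue hole at (317,108). The board at (77,190) and pin at (482,267) are turned.

```bash
python3 -c "
from h import *
import pickle
np.set_printoptions(precision=4,suppress=True)
c,o=pickle.load(open('w2.pkl','rb'))
for n,uv,z in (('knobtop',(315,147),.07),('hole',(317,107.5),.028),('inL1',(285,97),.026),('inL2',(282,205),.026),('inR1',(350,97),.026),('inR2',(346,205),.026),('baseBL',(265,290),.018),('baseBR',(353,293.5),.018),('baseTL',(267,85),.018),('pinknob',(482.5,265),.057),('hsL',(43,183),.03)):
  print(n,onz(c,uv,z))
print(tri([(c,o['head_knob'][0]),(pickle.load(open('w1.pkl','rb'))[0],(87.3,24.3))]))
cv2.imwrite('pics/z1.png',cv2.resize(cv2.imread('pics/w2.png')[70:305,240:560],None,fx=2.5,fy=2.5,interpolation=2))
cv2.imwrite('pics/z2.png',cv2.resize(cv2.imread('pics/w2.png')[120:260,10:150],None,fx=4,fy=4,interpolation=2))
"
```

```text
knobtop [ 0.564  -0.0862  0.07  ]
hole [ 0.6033 -0.088   0.028 ]
inL1 [ 0.614  -0.0547  0.026 ]
inL2 [ 0.5   -0.048  0.026]
inR1 [ 0.6138 -0.1225  0.026 ]
inR2 [ 0.4998 -0.1202  0.026 ]
baseBL [ 0.3925 -0.0226  0.018 ]
baseBR [ 0.3875 -0.1315  0.018 ]
baseTL [ 0.6268 -0.0353  0.018 ]
pinknob [ 0.4386 -0.2689  0.057 ]
hsL [0.5267 0.2169 0.03  ]
(array([ 0.5669, -0.0826,  0.0583]), [np.float64(0.0007741567366095082), np.float64(0.0007741567366096547)])
```

View pics/z1.png

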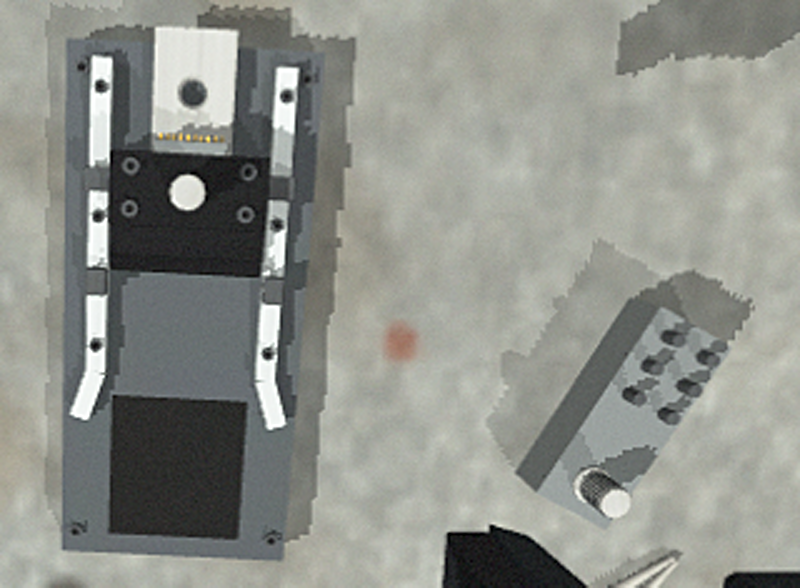

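```bash
python3 -c "
from h import *
go(.5655,-.0857,.12,-2.8);go(.5655,-.0857,.058,-2.8)"
```

```text
go [ 0.2617 -0.0133  0.6371] roll 0.0308 yaw now -0.03 tilt [ 1.e-04 -2.e-04 -1.e+00] q7 -1.52
go [ 0.2617 -0.0134  0.8851] roll 0.0308 yaw now -0.03 tilt [ 1.e-04 -2.e-04 -1.e+00] q7 -1.52
```

Call:
servo_tool(
  commands=[
    [0.13, -0.013, 0.2, 0.031, -0.3],
    [0.262, -0.013, 0.4, 0.031, -0.3],
    [0.262, -0.013, 0.6, 0.031, -0.3],
    [0.262, -0.013, 0.75, 0.031, -0.3],
    [0.262, -0.013, 0.85, 0.031, -0.3],
    [0.262, -0.013, 0.885, 0.031, -0.3],
    [0.262, -0.013, 0.885, 0.031, -0.3],
    [0.262, -0.013, 0.885, 0.031, 1],
    [0.262, -0.013, 0.885, 0.031, 1],
    [0.262, -0.013, 0.885, 0.031, 1],
  ],
)

```text
t: 4.97
position: [0.5661, -0.0852, 0.0586]
tool_rot: [3.141, -0.076, 0.002]
force: [0.4, -0.7, 0.0]
opening: 0.331
grasp_force: 0.0
```

Call:
servo_tool(
  commands=[
    [0, 0, 0, 0, 1],
    [0, 0, 0, 0, 1],
    [-0.02, 0, 0, 0, 1],
    [-0.04, 0, 0, 0, 1],
    [-0.06, 0, 0, 0, 1],
    [-0.08, 0, 0, 0, 1],
  ],
)

```text
t: 5.72
position: [0.5456, -0.0843, 0.0581]
tool_rot: [3.14, -0.076, 0.001]
force: [1.7, -1.9, 2.0]
opening: 0.143
grasp_force: 30.0
```

Call:
servo_tool(
  commands=[
    [-0.02, 0, 0, 0, 1],
    [-0.035, 0, 0, 0, 1],
    [-0.05, 0, 0, 0, 1],
    [-0.05, 0, 0, 0, 1],
  ],
)

```text
t: 6.22
position: [0.5333, -0.0837, 0.0581]
tool_rot: [3.141, -0.076, 0.001]
force: [2.0, -0.4, 2.6]
opening: 0.147
grasp_force: 30.0
```

Call:
servo_tool(
  commands=[
    [-0.01, 0, 0, 0, 1],
    [-0.02, 0, 0, 0, 1],
    [-0.03, 0, 0, 0, 1],
    [-0.03, 0, 0, 0, 1],
  ],
)

```text
t: 6.72
position: [0.5331, -0.0837, 0.0582]
tool_rot: [3.14, -0.075, 0.023]
force: [13.8, -3.1, -7.4]
opening: 0.146
grasp_force: 30.0
```

Call:
servo_tool(
  commands=[
    [-0.01, 0, 0, 0, 1],
    [-0.01, 0, 0, 0, 0.2],
    [-0.01, 0, 0, 0, 0.0],
    [-0.01, 0, 0, 0, 0.0],
    [-0.01, 0, -0.15, 0, 0.0],
    [-0.1, 0, -0.35, 0, -0.3],
    [-0.2, 0, -0.5, 0, -0.5],
    [-0.2, 0, -0.5, 0, -1],
    [-0.2, 0, -0.5, 0, -1],
    [-0.2, 0, -0.5, 0, -1],
  ],
)

```text
t: 7.98
position: [0.4758, -0.0807, 0.1819]
tool_rot: [-3.141, 0.075, 0.003]
force: [0.3, 0.4, -0.0]
opening: 0.999
grasp_force: 0.0
```

```bash
python3 w.py w3 test_jig head_knob tongue_hole head_stop pin_hole lock_pin; python3 -c "
from h import *
im=cv2.imread('pics/w3.png');cv2.imwrite('pics/z3.png',np.hstack([cv2.resize(im[0:300,200:400],None,fx=2,fy=2,interpolation=2),cv2.resize(im[150:400,440:640],None,fx=2,fy=2.4,interpolation=2)]))"
```

```text
8.325 [ 0.4758 -0.0808  0.1827] [ 3.1407 -0.0755 -0.0007] [-0.6295  0.9628  0.8069] 1.002864965499705
{'test_jig': ([316.1, 183.9], 0.75), 'head_knob': ([319.9, 161.6], 0.85), 'tongue_hole': ([321.8, 108.1], 0.8), 'head_stop': ([322.6, 175.8], 0.58), 'pin_hole': (None, 0), 'lock_pin': ([523.9, 255.7], 0.71)}
test_jig 0.75 [ 0.5084 -0.0789  0.    ]
head_knob 0.85 [ 0.5314 -0.0835  0.06  ]
tongue_hole 0.8 [ 0.5705 -0.0868  0.028 ]
head_stop 0.58 [ 0.5171 -0.0851  0.018 ]
lock_pin 0.71 [ 0.4316 -0.2739  0.004 ]
```

View pics/z3.png

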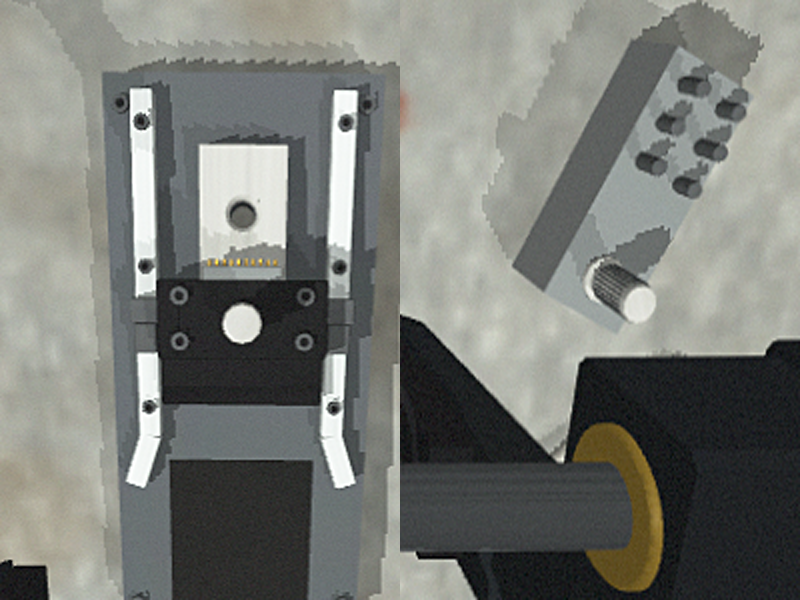

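The head is forward at its stops. The hole in the tongue is at about (321,107) in the full picture, and its knob top at (321,162). The pin's knob top is at (560,276), and the block's long axis runs about -32° in the world.

```bash
python3 -c "
from h import *
import pickle
np.set_printoptions(precision=4,suppress=True)
c3=pickle.load(open('w3.pkl','rb'))[0];c2=pickle.load(open('w2.pkl','rb'))[0]
print('pin top',tri([(c3,(559.7,276)),(c2,(485.6,270.8))]),onz(c3,(559.7,276),.057),onz(c2,(485.6,270.8),.057))
print('hole',onz(c3,(321,107),.028),'knob',onz(c3,(320.5,162),.07))
# jig corners: rails top inner edges
for n,uv,z in (('railLtop',(200+142/2,45),.026),('railLmid',(200+147/2,178),.026),('railRtop',(200+344/2,45),.026),('railRmid',(200+335/2,178),.026)):print(n,onz(c3,uv,z))
print(cv2.getVersionString())
go(.432,-.274,.15,-32);go(.432,-.274,.053,-32)"
```

```text
pin top (array([ 0.4324, -0.2726,  0.0583]), [np.float64(0.00010829662787290121), np.float64(0.00010829662787276205)]) [ 0.4319 -0.2735  0.057 ] [ 0.4318 -0.2732  0.057 ]
hole [ 0.5714 -0.0862  0.028 ] knob [ 0.5317 -0.0839  0.07  ]
railLtop [ 0.6176 -0.0506  0.026 ]
railLmid [ 0.518  -0.0442  0.026 ]
railRtop [ 0.614  -0.1269  0.026 ]
railRmid [ 0.5143 -0.1222  0.026 ]
4.12.0
go [-0.138   0.7803  0.1307] roll 0.325 yaw now -2.75 tilt [-0.0004 -0.     -1.    ] q7 -1.58
go [-0.1378  0.7803  0.5187] roll 0.325 yaw now -2.75 tilt [-0.0004 -0.     -1.    ] q7 -1.58
```

Call:
servo_tool(
  commands=[
    [-0.03, 0.16, 0, 0.1, -1],
    [-0.06, 0.36, 0, 0.2, -0.6],
    [-0.1, 0.56, 0.03, 0.325, -0.2],
    [-0.138, 0.74, 0.1, 0.325, 0],
    [-0.138, 0.782, 0.2, 0.325, 0],
    [-0.138, 0.782, 0.3, 0.325, 0],
    [-0.138, 0.782, 0.3, 0.325, 0],
  ],
)

```text
t: 9.2
position: [0.4309, -0.274, 0.1066]
tool_rot: [-3.019, 0.866, 0.005]
force: [-0.8, 0.2, 0.4]
opening: 0.501
grasp_force: 0.0
```

```bash
python3 w.py w4 lock_pin; python3 -c "
from h import *
go(.432,-.2735,.045,-32)"
```

```text
9.3 [ 0.4322 -0.2744  0.1083] [-3.0199  0.8657 -0.0002] [-0.856  -0.0603  0.2026] 0.49871457464324354
{'lock_pin': ([319.6, 240.1], 0.83)}
lock_pin 0.83 [ 0.4326 -0.275   0.004 ]
go [-0.0024 -0.0025  0.2533] roll 0.0001 yaw now -31.99 tilt [ 1.e-04 -0.e+00 -1.e+00] q7 -1.58
```

Call:
servo_tool(
  commands=[
    [0, -0.002, 0.1, 0, 0],
    [0, -0.002, 0.2, 0, 0],
    [0, -0.002, 0.254, 0, 0],
    [0, -0.002, 0.254, 0, 0],
    [0, -0.002, 0.254, 0, 1],
    [0, -0.002, 0.254, 0, 1],
    [0, -0.002, 0.254, 0, 1],
    [0, -0.002, 0.254, 0, 1],
    [0, -0.002, 0.254, 0, 1],
  ],
)

```text
t: 10.42
position: [0.4325, -0.2742, 0.0449]
tool_rot: [3.02, -0.866, 0.001]
force: [0.2, 0.0, 5.6]
opening: 0.146
grasp_force: 30.0
```

Call:
servo_tool(
  commands=[
    [0, 0, -0.1, 0, 1],
    [0, 0, -0.2, 0, 1],
    [0, 0, -0.3, 0, 1],
    [0, 0, -0.4, 0, 1],
    [0, 0, -0.4, 0, 1],
    [0, 0, -0.4, 0, 1],
  ],
)

```text
t: 11.18
position: [0.4318, -0.2737, 0.1437]
tool_rot: [-3.02, 0.866, 0.002]
force: [0.4, -0.2, -0.1]
opening: 0.147
grasp_force: 30.0
```

```bash
python3 w.py w5 lock_pin; python3 -c "
from h import *
np.set_printoptions(precision=4,suppress=True)
a=cam('scene');b=cam('side');s=r.state();print(s['position'])
u=pp(a,'lock_pin');v=pp(b,'lock_pin');print(u,v)
if u[1] and v[1]:
  X=tri([(a,u[0]),(b,v[0])]);print(X, R.from_rotvec(s['tool_rot']).as_matrix().T@(X[0]-s['position']))
go(.5714,-.0863,.09,-3.1)"
```

```text
11.275 [ 0.4316 -0.2736  0.1434] [-3.0194  0.8658  0.0032] [-0.6164  0.749  -1.2513] 0.14589563072317457
{'lock_pin': ([318.4, 275.9], 0.93)}
lock_pin 0.93 [ 0.3985 -0.2517  0.004 ]
[ 0.4317 -0.2737  0.1436]
([452.9, 227.7], 0.63) ([200.6, 290.4], 0.75)
(array([ 0.4287, -0.2696,  0.1037]), [np.float64(0.0019139861813944584), np.float64(0.001913986181394453)]) [-0.0047 -0.0019  0.0398]
go [ 0.0756 -0.932   0.2153] roll -0.3212 yaw now -32.01 tilt [-0.001   0.0005 -1.    ] q7 -1.58
```

View pics/w5.png

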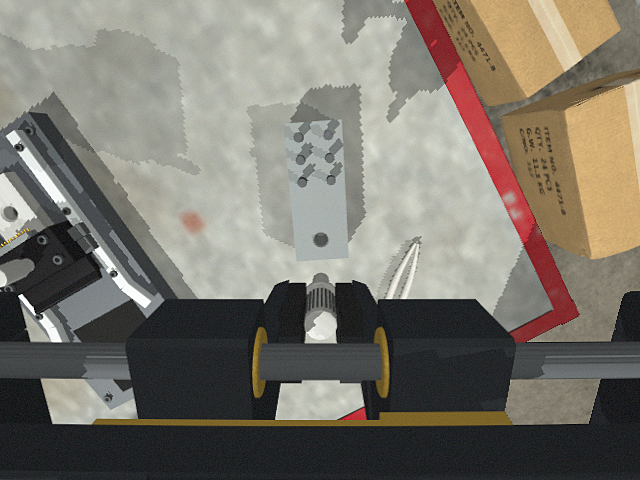

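The pin hangs straight between the pads, with its tip at (320,276), clear of the block and its empty hole at (321,239).

Call:
servo_tool(
  commands=[
    [0.02, -0.2, 0, -0.1, 1],
    [0.03, -0.42, 0, -0.2, 1],
    [0.05, -0.62, 0, -0.3, 1],
    [0.07, -0.8, 0, -0.321, 1],
    [0.076, -0.9, 0.05, -0.321, 1],
    [0.076, -0.932, 0.16, -0.321, 1],
    [0.076, -0.932, 0.2, -0.321, 1],
    [0.076, -0.932, 0.2, -0.321, 1],
    [0.076, -0.932, 0.2, -0.321, 1],
  ],
)

```text
t: 12.6
position: [0.572, -0.0875, 0.0952]
tool_rot: [3.14, -0.088, 0.001]
force: [0.2, -0.9, -0.2]
opening: 0.146
grasp_force: 30.0
```

```bash
python3 -c "
from h import *
import pickle
np.set_printoptions(precision=4,suppress=True)
c5=pickle.load(open('w5.pkl','rb'))[0]
X=onz(c5,(319.5,275.5),.1024);print('tip world',X)
M=c5[1]@np.append(X,1);t=np.array(c5[0]['tool_from_camera'])@M;print('tip in tool',t[:3])
"; python3 w.py w6 lock_pin tongue_hole head_knob; python3 -c "
from h import *
im=cv2.imread('pics/w6.png');cv2.imwrite('pics/z6.png',cv2.resize(im[100:340,220:420],None,fx=2.5,fy=2.5,interpolation=2))"
```

```text
tip world [ 0.4314 -0.2735  0.1024]
tip in tool [-0.0004  0.0001  0.0413]
12.8 [ 0.5721 -0.087   0.0952] [ 3.1402 -0.0864  0.0019] [-0.3835 -0.2059 -0.5632] 0.14513592904263958
{'lock_pin': ([320.7, 274.3], 0.83), 'tongue_hole': ([320.1, 262.3], 0.8), 'head_knob': ([314.3, 343.1], 0.75)}
lock_pin 0.83 [ 0.5526 -0.0873  0.004 ]
tongue_hole 0.8 [ 0.5699 -0.0878  0.028 ]
head_knob 0.75 [ 0.5334 -0.0825  0.06  ]
```

View pics/z6.png

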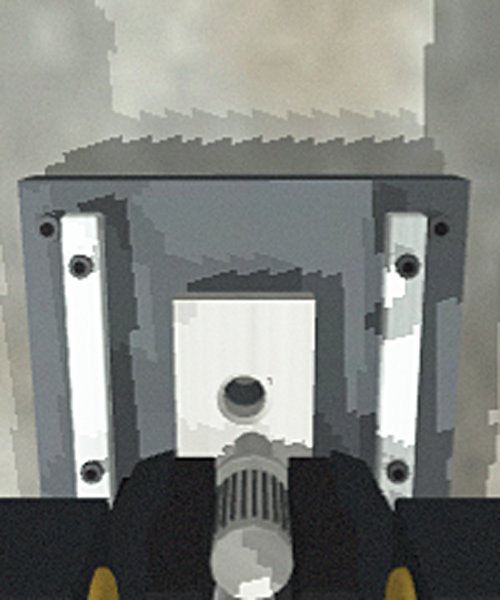

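The tip is at (321,276), and the hole's mouth is just ahead of it at (317,259).

```bash
python3 -c "
from h import *
import pickle
np.set_printoptions(precision=4,suppress=True)
c,o=pickle.load(open('w6.pkl','rb'))
X=onz(c,(317.2,259.2),.028);Y=onz(c,(320.5,275),.0952-.0413)
print(X,Y,X-Y); d=X[:2]-Y[:2]; s=r.state()['position'];print(s)
go(s[0]+d[0],s[1]+d[1],.0695,-3.1)
"
```

```text
[ 0.572  -0.0861  0.028 ] [ 0.5716 -0.0881  0.0539] [ 0.0004  0.002  -0.0259]
[ 0.5721 -0.087   0.0952]
go [ 0.0009 -0.008   0.1027] roll -0.0006 yaw now -3.15 tilt [ 0.0012 -0.0003 -1.    ] q7 -1.58
```

Call:
servo_tool(
  commands=[
    [0.001, -0.005, 0.04, 0, 1],
    [0.001, -0.005, 0.08, 0, 1],
    [0.001, -0.005, 0.1, 0, 1],
    [0.001, -0.005, 0.115, 0, 1],
    [0.001, -0.005, 0.13, 0, 1],
    [0.001, -0.005, 0.13, 0, 1],
  ],
)

```text
t: 13.55
position: [0.5722, -0.0854, 0.0618]
tool_rot: [3.14, -0.086, 0.0]
force: [-0.2, -0.5, -0.1]
opening: 0.145
grasp_force: 30.0
```

Call:
servo_tool(
  commands=[
    [0, 0, 0.015, 0, 1],
    [0, 0, 0.03, 0, 1],
    [0, 0, 0.03, 0, 1],
    [0, 0, 0.03, 0, 1],
  ],
)

```text
t: 14.05
position: [0.5722, -0.0853, 0.0545]
tool_rot: [3.14, -0.086, 0.0]
force: [0.8, -0.3, -1.3]
opening: 0.151
grasp_force: 30.0
```

Call:
servo_tool(
  commands=[
    [0, 0, 0.015, 0, 1],
    [0, 0, 0.03, 0, 1],
    [0, 0, 0.042, 0, 1],
    [0, 0, 0.047, 0, 1],
    [0, 0, 0.047, 0, 1],
  ],
)

```text
t: 14.68
position: [0.5724, -0.0854, 0.0429]
tool_rot: [3.14, -0.086, 0.001]
force: [1.0, -0.9, 1.8]
opening: 0.147
grasp_force: 30.0
```

Call:
servo_tool(
  commands=[
    [0, 0, 0, 0, 0.2],
    [0, 0, 0, 0, 0.2],
    [0, 0, 0, 0, 0.2],
    [0, 0, -0.2, 0, 0],
    [-0.1, 0, -0.4, 0, 0],
    [-0.2, 0, -0.56, 0, -1],
    [-0.2, 0, -0.56, 0, -1],
    [-0.2, 0, -0.56, 0, -1],
  ],
)

```text
t: 15.68
position: [0.5225, -0.0825, 0.1824]
tool_rot: [-3.14, 0.085, -0.0]
force: [-0.3, 0.4, 0.3]
opening: 0.818
grasp_force: 0.0
```

```bash
python3 w.py w7 lock_pin head_knob head_stop; python3 -c "
from h import *
import pickle
np.set_printoptions(precision=4,suppress=True)
im=cv2.imread('pics/w7.png');cv2.imwrite('pics/z7.png',cv2.resize(im[20:320,180:460],None,fx=2,fy=2,interpolation=2))
c,o=pickle.load(open('w7.pkl','rb'))
print('pin top if seated (z .055) at', proj(c,[.572,-.0858,.055]))
go(.47,.17,.25,12)"
```

```text
15.875 [ 0.5222 -0.0824  0.1815] [-3.1403  0.0851  0.0029] [0.3745 0.6395 0.122 ] 0.9881459275943951
{'lock_pin': ([322.6, 163.3], 0.81), 'head_knob': ([318.2, 222.5], 0.65), 'head_stop': ([323.0, 229.9], 0.84)}
lock_pin 0.81 [ 0.5736 -0.0878  0.004 ]
head_knob 0.65 [ 0.5331 -0.0819  0.06  ]
head_stop 0.84 [ 0.5165 -0.085   0.018 ]
pin top if seated (z .055) at [[320.5538 169.8055]]
go [-0.2636 -0.997  -0.2736] roll -0.1678 yaw now -3.11 tilt [-0.0018  0.0002 -1.    ] q7 -1.58
```

View pics/z7.png

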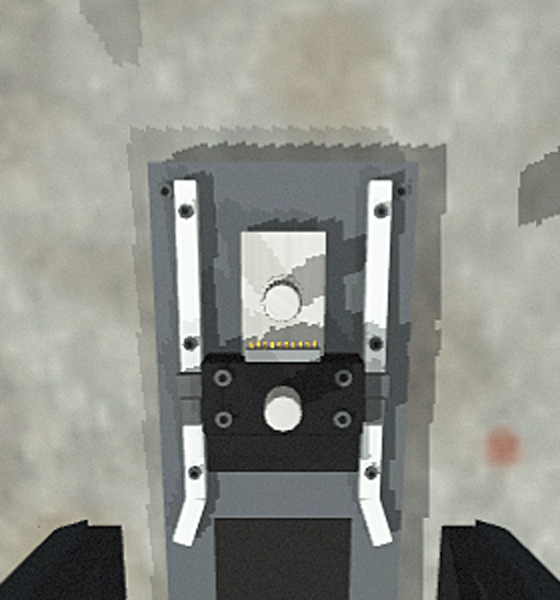

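The pin is seated: its top appears at (321,171), against (320.6,169.8) predicted for fully down. The head is still forward.

Call:
servo_tool(
  commands=[
    [-0.05, -0.1, -0.27, -0.05, -1],
    [-0.1, -0.3, -0.27, -0.1, -1],
    [-0.2, -0.5, -0.27, -0.168, -1],
    [-0.26, -0.7, -0.27, -0.168, -1],
    [-0.264, -0.9, -0.27, -0.168, -1],
    [-0.264, -0.997, -0.27, -0.168, -1],
    [-0.264, -0.997, -0.27, -0.168, -1],
    [-0.264, -0.997, -0.27, -0.168, -1],
  ],
)

```text
t: 16.88
position: [0.4698, 0.1682, 0.2496]
tool_rot: [3.123, 0.326, -0.002]
force: [-0.7, -1.0, 0.3]
opening: 0.998
grasp_force: 0.0
```

```bash
python3 w.py w8 board board_edge heatsink_mid; python3 -c "
from h import *
import pickle
np.set_printoptions(precision=4,suppress=True)
c,o=pickle.load(open('w7.pkl','rb'))
for uv,z in (((279,111),.026),((283,270),.026),((364,111),.026),((360,270),.026),((321.5,226.5),.07)): print(onz(c,uv,z))
im=cv2.imread('pics/w8.png');cv2.imwrite('pics/z8.png',cv2.resize(im[0:300,160:480],None,fx=2,fy=2,interpolation=2))"
```

```text
17.075 [0.47   0.1684 0.2501] [ 3.124   0.3246 -0.0005] [-0.3027 -0.1133  0.4008] 1.000521838086896
{'board': ([297.3, 162.6], 0.94), 'board_edge': ([292.9, 111.6], 0.82), 'heatsink_mid': ([295.6, 165.7], 0.93)}
board 0.94 [0.5111 0.2015 0.    ]
board_edge 0.82 [0.5614 0.2159 0.    ]
heatsink_mid 0.93 [0.5089 0.2017 0.018 ]
[ 0.6174 -0.0553  0.026 ]
[ 0.4835 -0.0474  0.026 ]
[ 0.6138 -0.1226  0.026 ]
[ 0.4798 -0.1162  0.026 ]
[ 0.5322 -0.0843  0.07  ]
```

View pics/z8.png

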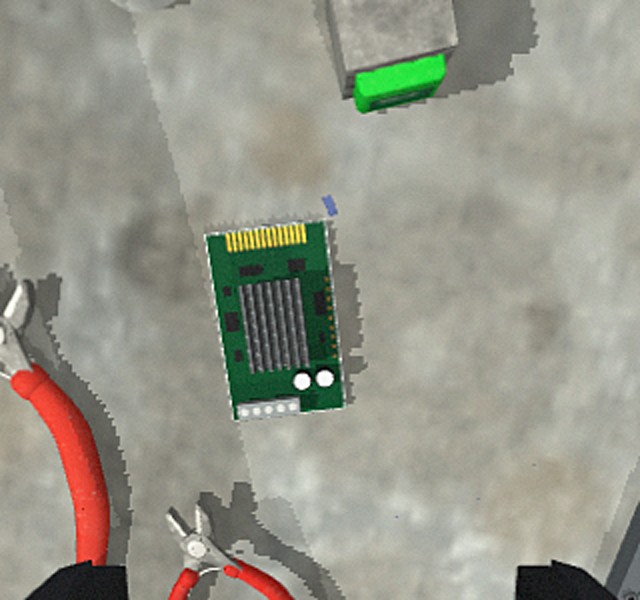

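The board lies with its contact edge up in the picture at (293,113) and the heatsink centre at (297,163). The open fingers' paths beside the heatsink are clear.

```bash
python3 -c "
from h import *
import pickle
np.set_printoptions(precision=4,suppress=True)
c,o=pickle.load(open('w8.pkl','rb'))
P=np.array([onz(c,u,.005) for u in ((262.5,118),(324,111),(332,204),(277.5,209.5))])[:,:2]
print(P,P.mean(0),[np.linalg.norm(P[i]-P[(i+1)%4]) for i in range(4)])
f=(P[0]+P[1])/2-(P[2]+P[3])/2;l=P[0]-P[1]
print(np.degrees(np.arctan2(f[1],f[0])),np.degrees(np.arctan2(-l[0],l[1])))
H=np.array([onz(c,(160+a/2,b/2),.03) for a,b in ((239,283),(299,277),(311,366),(250,373))])[:,:2];f=H[0]-H[3]+H[1]-H[2];print('hs',H.mean(0),np.degrees(np.arctan2(f[1],f[0])))
a=cam('scene');b=cam('side')
u=pp(a,'heatsink_mid');v=pp(b,'heatsink_mid');print(tri([(a,u[0]),(b,v[0]),(c,o['heatsink_mid'][0])]))
x,y=P.mean(0);go(x,y,.1,np.degrees(np.arctan2(f[1],f[0])));go(x,y,.017)"
```

```text
[[0.5485 0.2451]
 [0.5683 0.1842]
 [0.4754 0.1553]
 [0.457  0.2131]] [0.5123 0.1994] [np.float64(0.06401425684049103), np.float64(0.09726710660472795), np.float64(0.06066483107846035), np.float64(0.09697698850296321)]
18.268283994180234 17.99761907676697
hs [0.5131 0.1999] 18.39399123222983
(array([0.5153, 0.2001, 0.0184]), [np.float64(0.0018011823189755202), np.float64(0.005644113008338407), np.float64(0.0065094664451052)])
go [ 0.1904 -0.0824  0.6011] roll -0.0716 yaw now 11.95 tilt [ 0.0001 -0.0001 -1.    ] q7 -1.86
go [ 0.1904 -0.0824  0.9331] roll 0 yaw now 11.95 tilt [ 0.0001 -0.0001 -1.    ] q7 -1.86
```

Call:
servo_tool(
  commands=[
    [0.1, -0.04, 0.2, -0.07, -0.4],
    [0.192, -0.083, 0.4, -0.07, -0.4],
    [0.192, -0.083, 0.6, -0.07, -0.2],
    [0.192, -0.083, 0.75, -0.07, -0.2],
    [0.192, -0.083, 0.87, -0.07, -0.2],
    [0.192, -0.083, 0.91, -0.07, -0.2],
    [0.192, -0.083, 0.928, -0.07, -0.2],
    [0.192, -0.083, 0.928, -0.07, -0.2],
  ],
)

```text
t: 18.27
position: [0.5131, 0.2003, 0.019]
tool_rot: [-3.101, -0.499, -0.002]
force: [0.9, -0.2, 0.7]
opening: 0.598
grasp_force: 0.0
```

Call:
servo_tool(
  commands=[
    [0, 0, 0, 0, 1],
    [0, 0, 0, 0, 1],
    [0, 0, 0, 0, 1],
    [0, 0, 0, 0, 1],
    [0, 0, 0, 0, 1],
    [0, 0, 0, 0, 1],
  ],
)

```text
t: 19.02
position: [0.5129, 0.2004, 0.0188]
tool_rot: [-3.101, -0.5, -0.001]
force: [-0.3, 0.7, 6.4]
opening: 0.332
grasp_force: 30.0
```

Call:
servo_tool(
  commands=[
    [0, 0, -0.1, 0, 1],
    [0, 0, -0.25, 0, 1],
    [0, 0, -0.42, 0, 1],
    [0, 0.2, -0.42, 0.1, 1],
    [0, 0.4, -0.42, 0.2, 1],
    [0, 0.4, -0.42, 0.233, 1],
    [0, 0.4, -0.42, 0.233, 1],
  ],
)

```text
t: 19.9
position: [0.5434, 0.1057, 0.1228]
tool_rot: [-3.14, 0.072, 0.002]
force: [1.0, 0.3, -2.3]
opening: 0.342
grasp_force: 30.0
```

```bash
python3 -c "
from h import *
print(r.state()['position'],r.state()['opening'])
go(.4175,-.078,.075,-2.9)"
```

```text
[0.54336006 0.10571328 0.12282354] 0.3424281872231952
go [-0.4691  0.7572  0.1916] roll 0.0031 yaw now -2.62 tilt [-1.1e-03  3.0e-04 -1.0e+00] q7 -1.91
```

Call:
servo_tool(
  commands=[
    [-0.18, 0.15, 0, 0.003, 1],
    [-0.36, 0.3, 0, 0.003, 1],
    [-0.469, 0.5, 0, 0.003, 1],
    [-0.469, 0.68, 0.05, 0.003, 1],
    [-0.469, 0.757, 0.12, 0.003, 1],
    [-0.469, 0.757, 0.19, 0.003, 1],
    [-0.469, 0.757, 0.19, 0.003, 1],
    [-0.469, 0.757, 0.19, 0.003, 1],
  ],
)

```text
t: 20.9
position: [0.4183, -0.0771, 0.076]
tool_rot: [-3.14, 0.076, -0.0]
force: [-0.5, 0.3, -2.1]
opening: 0.337
grasp_force: 30.0
```

```bash
python3 w.py w9 board board_edge head_stop; python3 -c "
from h import *
im=cv2.imread('pics/w9.png');cv2.imwrite('pics/z9.png',cv2.resize(im[0:400,160:480],None,fx=1.8,fy=1.5,interpolation=2))
go(.4175,-.078,.038,-2.9)"
```

```text
21.1 [ 0.4184 -0.0779  0.0762] [-3.1405  0.0789 -0.0018] [ 1.554   0.643  -2.1865] 0.3343001579379909
{'board': ([318.2, 293.0], 0.97), 'board_edge': ([318.3, 186.1], 0.73), 'head_stop': ([323.0, 85.0], 0.87)}
board 0.97 [ 0.3916 -0.0748  0.    ]
board_edge 0.73 [ 0.4621 -0.0784  0.    ]
head_stop 0.87 [ 0.5163 -0.0836  0.018 ]
go [-0.0038  0.0005  0.153 ] roll 0.0002 yaw now -2.88 tilt [ 1.2e-03  1.0e-04 -1.0e+00] q7 -1.71
```

View pics/z9.png

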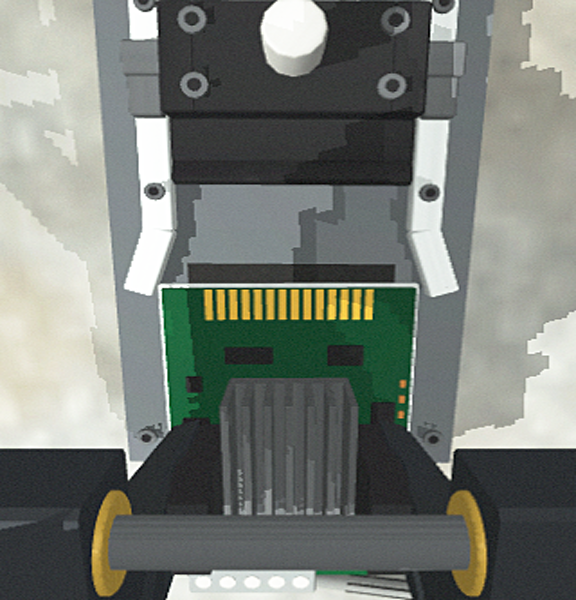

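The board is held level and square ahead of the flared rails. Its front edge spans (250–393,191) and the rail inner faces start at about (258,153) and (383,153).

```bash
python3 -c "
from h import *
import pickle
np.set_printoptions(precision=4,suppress=True)
c,o=pickle.load(open('w9.pkl','rb'))
zt=.0762-.0188+.005
A,B=onz(c,(250,191),zt),onz(c,(392.8,191),zt);C,D=onz(c,(257.5,153),.026),onz(c,(384,153),.026)
print(A,B,np.linalg.norm(A-B),C,D,np.linalg.norm(C-D))
M=R.from_rotvec(r.state()['tool_rot']).as_matrix()
print('tool-y offset jig - board (mm)',1e3*(M.T@((C+D)/2-(A+B)/2)))"
```

```text
[ 0.4691 -0.0495  0.0624] [ 0.4661 -0.1112  0.0624] 0.061714390304253325 [ 0.484  -0.0479  0.026 ] [ 0.4808 -0.1137  0.026 ] 0.06593379748279622
tool-y offset jig - board (mm) [14.7921 -0.2781 36.417 ]
```

Call:
servo_tool(
  commands=[
    [-0.003, 0, 0.06, 0, 1],
    [-0.003, 0, 0.11, 0, 1],
    [-0.003, 0, 0.14, 0, 1],
    [-0.003, 0, 0.155, 0, 1],
    [-0.003, 0, 0.16, 0, 1],
    [-0.003, 0, 0.16, 0, 1],
  ],
)

```text
t: 21.85
position: [0.4252, -0.0801, 0.0428]
tool_rot: [-3.138, 0.087, 0.023]
force: [-0.3, 0.1, -2.3]
opening: 0.339
grasp_force: 30.0
```

Call:
servo_tool(
  commands=[
    [0.015, 0, 0, 0, 1],
    [0.03, 0, 0, 0, 1],
    [0.03, 0, 0, 0, 1],
    [0.03, 0, 0, 0, 1],
  ],
)

```text
t: 22.35
position: [0.4326, -0.0805, 0.0424]
tool_rot: [-3.138, 0.081, 0.023]
force: [0.5, -0.1, -2.0]
opening: 0.341
grasp_force: 30.0
```

```bash
python3 -c "
from h import *
print(r.state())
go(.436,-.0789,.0365,-2.9)"
```

```text
{'t': 22.35, 'qpos': array([ 0.15349817,  0.87939526, -0.11795691,  2.23479485,  1.09715545,
        0.09992546, -2.64072868]), 'qd': array([-0.00606873,  0.00060924,  0.00639888,  0.00298936,  0.00186075,
       -0.00037252,  0.00063723]), 'effort': array([ 1.02039445e-01, -4.68088281e+01, -2.80717664e-03, -7.41749313e-01,
       -3.97982149e-03, -2.84856203e-02,  8.38601445e-04]), 'position': array([ 0.43263747, -0.08054792,  0.04244975]), 'tool_rot': array([-3.13781494,  0.08090307,  0.02305906]), 'force': array([ 0.52031758, -0.13428713, -1.96119743]), 'torque': array([0.0485219 , 0.01586981, 0.0232463 ]), 'grasp_force': 29.99624500516802, 'opening': 0.34114217063333657}
go [ 0.0134 -0.0072  0.0236] roll -0.0006 yaw now -2.95 tilt [-0.0146  0.003  -0.9999] q7 -2.64
```

Call:
servo_tool(
  commands=[
    [0, 0, -0.05, 0, 1],
    [0, 0, -0.1, 0, 1],
    [0.02, 0, -0.14, 0, 1],
    [0.04, 0, -0.14, 0, 1],
    [0.04, 0, -0.14, 0, 1],
    [0.04, 0, -0.14, 0, 1],
  ],
)

```text
t: 23.1
position: [0.4427, -0.0811, 0.0768]
tool_rot: [-3.138, 0.08, 0.025]
force: [0.5, 0.3, -1.9]
opening: 0.337
grasp_force: 30.0
```

```bash
python3 -c "
from h import *
s=r.state();print(s['qpos'],s['position'],s['tool_rot'])
go(.443,-.0793,.06,-2.9)"
```

```text
[ 0.29455286  0.82044618 -0.34818975  2.1902411   0.96456935  0.30618159
 -2.51579253] [ 0.44269188 -0.08107073  0.0768161 ] [-3.13817497  0.07964488  0.02483372]
go [ 0.0019 -0.007   0.0673] roll -0.0001 yaw now -2.91 tilt [-0.0158  0.0027 -0.9999] q7 -2.52
```

Call:
servo_tool(
  commands=[
    [0.008, -0.007, 0.03, 0, 1],
    [0.008, -0.007, 0.06, 0, 1],
    [0.008, -0.007, 0.09, 0, 1],
    [0.008, -0.007, 0.12, 0, 1],
    [0.008, -0.007, 0.14, 0, 1],
    [0.008, -0.007, 0.15, 0, 1],
    [0.008, -0.007, 0.15, 0, 1],
  ],
)

```text
t: 23.98
position: [0.4447, -0.0793, 0.0396]
tool_rot: [-3.138, 0.08, 0.023]
force: [0.1, 0.7, -1.8]
opening: 0.336
grasp_force: 30.0
```

```bash
python3 -c "
from h import *
s=r.state();print(s['qpos'],s['position'],s['tool_rot'],s['force'])
go(.444,-.0793,.036,-2.9)"
```

```text
[ 0.18120036  0.88817279 -0.17154063  2.19913585  1.04484723  0.15177323
 -2.59092788] [ 0.444707   -0.07925266  0.0396044 ] [-3.13810386  0.07953056  0.02335186] [ 0.07278888  0.73324819 -1.7913371 ]
go [-0.0026  0.0004  0.0145] roll -0.0 yaw now -2.9 tilt [-0.0148  0.0028 -0.9999] q7 -2.59
```

Call:
servo_tool(
  commands=[
    [0, 0, 0.008, 0, 1],
    [0, 0, 0.012, 0, 1],
    [0, 0, 0.014, 0, 1],
    [0, 0, 0.014, 0, 1],
  ],
)

```text
t: 24.48
position: [0.4445, -0.0793, 0.0367]
tool_rot: [-3.138, 0.08, 0.023]
force: [-1.9, 0.8, 4.9]
opening: 0.339
grasp_force: 30.0
```

Call:
servo_tool(
  commands=[
    [0, 0, 0, 0, 0.15],
    [0, 0, 0, 0, 0.15],
    [0, 0, 0, 0, 0.15],
    [0, 0, 0, 0, 0.15],
  ],
)

```text
t: 24.98
position: [0.4447, -0.0793, 0.0362]
tool_rot: [-3.138, 0.08, 0.023]
force: [-0.6, 1.1, -0.6]
opening: 0.426
grasp_force: 0.0
```

```bash
python3 -c "
from h import *
s=r.state();print(s['qpos'],s['position'],s['tool_rot'],s['force'],s['opening'])"
```

```text
[ 0.16890608  0.89499997 -0.1511381   2.20010999  1.04889733  0.13379072
 -2.59457895] [ 0.44471005 -0.07932169  0.0361809 ] [-3.13793703  0.07997457  0.02308341] [-0.60594779  1.11976346 -0.62730138] 0.42642758862395996
```

Call:
servo_tool(
  commands=[
    [0, 0, 0, 0, 1],
    [0, 0, 0, 0, 1],
    [0, 0, 0, 0, 1],
    [0.01, 0, 0, 0, 1],
    [0.02, 0, 0, 0, 1],
    [0.03, 0, 0, 0, 1],
    [0.04, 0, 0, 0, 1],
    [0.05, 0, 0, 0, 1],
    [0.05, 0, 0, 0, 1],
  ],
)

```text
t: 26.1
position: [0.4568, -0.0802, 0.0362]
tool_rot: [-3.138, 0.081, 0.024]
force: [-3.8, 0.6, 5.7]
opening: 0.336
grasp_force: 30.0
```

```bash
python3 -c "
from h import *
s=r.state();print(s['qpos'],s['position'],s['tool_rot'],s['force'],s['torque'],s['opening'])
go(.468,-.0805,.0362,-2.9)"; python3 w.py w10 board_edge head_stop; python3 -c "
from h import *
im=cv2.imread('pics/w10.png');cv2.imwrite('pics/z10.png',cv2.resize(im[0:400,160:480],None,fx=1.8,fy=1.5,interpolation=2))"
```

```text
[ 0.21083816  0.90005613 -0.22043702  2.16208892  1.0153898   0.20122787
 -2.55857347] [ 0.45676824 -0.0801897   0.03617156] [-3.13828295  0.08055404  0.02421749] [-3.7938535   0.5971821   5.70104096] [ 0.05553286  0.77164808 -0.01369389] 0.3356890852608465
go [ 0.0449 -0.0011 -0.0008] roll -0.0004 yaw now -2.94 tilt [-0.0154  0.0026 -0.9999] q7 -2.56
26.25 [ 0.4568 -0.0802  0.0362] [-3.1383  0.0804  0.024 ] [-3.2342 -0.0166  5.1991] 0.3413546386631457
{'board_edge': (None, 0), 'head_stop': ([320.5, 165.8], 0.72)}
head_stop 0.72 [ 0.5162 -0.0837  0.018 ]
```

Call:
servo_tool(
  commands=[
    [0.008, 0, 0, 0, 1],
    [0.016, 0, 0, 0, 1],
    [0.016, 0, 0, 0, 1],
  ],
)

```text
t: 26.62
position: [0.4604, -0.0804, 0.0362]
tool_rot: [-3.138, 0.08, 0.025]
force: [-4.8, 0.2, 6.7]
opening: 0.338
grasp_force: 30.0
```

Call:
servo_tool(
  commands=[
    [0.008, 0, 0, 0, 1],
    [0.016, 0, 0, 0, 1],
    [0.016, 0, 0, 0, 1],
  ],
)

```text
t: 27.0
position: [0.4625, -0.0806, 0.0362]
tool_rot: [-3.139, 0.08, 0.03]
force: [-8.1, 0.6, 10.1]
opening: 0.341
grasp_force: 30.0
```

Call:
servo_tool(
  commands=[
    [0.008, 0, 0, 0, 1],
    [0.016, 0, 0, 0, 1],
    [0.016, 0, 0, 0, 1],
  ],
)

```text
t: 27.38
position: [0.4644, -0.0807, 0.0362]
tool_rot: [-3.139, 0.08, 0.035]
force: [-11.1, 0.9, 15.1]
opening: 0.338
grasp_force: 30.0
```

Call:
servo_tool(
  commands=[
    [0.008, 0, -0.004, 0, 1],
    [0.016, 0, -0.004, 0, 1],
    [0.016, 0, -0.004, 0, 1],
  ],
)

```text
t: 27.75
position: [0.4696, -0.0809, 0.0364]
tool_rot: [-3.139, 0.08, 0.033]
force: [-7.8, 1.8, 4.6]
opening: 0.339
grasp_force: 30.0
```

Call:
servo_tool(
  commands=[
    [0.008, 0, 0, 0, 1],
    [0.016, 0, 0, 0, 1],
    [0.016, 0, 0, 0, 1],
  ],
)

```text
t: 28.12
position: [0.4699, -0.081, 0.0363]
tool_rot: [-3.139, 0.08, 0.043]
force: [-14.2, 2.0, 10.7]
opening: 0.336
grasp_force: 30.0
```

Call:
servo_tool(
  commands=[
    [0.008, 0, 0, 0, 1],
    [0.016, 0, 0, 0, 1],
    [0.016, 0, 0, 0, 1],
  ],
)

```text
t: 28.5
position: [0.4702, -0.081, 0.0361]
tool_rot: [-3.14, 0.079, 0.053]
force: [-20.9, 3.7, 15.3]
opening: 0.339
grasp_force: 30.0
```

Call:
servo_tool(
  commands=[
    [-0.01, 0, 0, 0, 1],
    [-0.01, 0, 0, 0, 1],
    [-0.01, 0, 0, 0, 1],
    [-0.01, 0, 0, 0, 1],
  ],
)

```text
t: 29.0
position: [0.4702, -0.0809, 0.0361]
tool_rot: [-3.14, 0.079, 0.046]
force: [-16.3, 4.0, 10.1]
opening: 0.342
grasp_force: 30.0
```

```bash
python3 w.py w11 head_knob head_stop lock_pin heatsink_mid board tongue_hole; python3 -c "
from h import *
np.set_printoptions(precision=4,suppress=True)
s=r.state();print(s['qpos'],s['position'],s['force'])
a=cam('scene');b=cam('side')
for l in 'head_knob head_stop lock_pin heatsink_mid board'.split():
  u=pp(a,l);v=pp(b,l);print(l,u[1],v[1],tri([(a,u[0]),(b,v[0])]) if u[1] and v[1] else '')"
```

```text
29.35 [ 0.4702 -0.0809  0.0361] [-3.1395  0.0793  0.0462] [-16.8371   2.9645  10.4135] 0.3398446653051118
{'head_knob': ([317.4, 159.8], 0.8), 'head_stop': ([318.7, 188.1], 0.86), 'lock_pin': ([319.6, 61.7], 0.6), 'heatsink_mid': ([318.3, 312.4], 0.66), 'board': ([318.3, 292.4], 0.84), 'tongue_hole': (None, 0)}
head_knob 0.8 [ 0.5354 -0.0837  0.06  ]
head_stop 0.86 [ 0.5199 -0.0831  0.018 ]
lock_pin 0.6 [ 0.5727 -0.0862  0.004 ]
heatsink_mid 0.66 [ 0.4587 -0.0798  0.018 ]
board 0.84 [ 0.4608 -0.0798  0.    ]
[ 0.2616  0.9122 -0.3085  2.1074  0.9564  0.2988 -2.4945] [ 0.4702 -0.0809  0.0361] [-16.8371   2.9645  10.4135]
head_knob 0 0.55 
head_stop 0 0.92 
lock_pin 0.7 0.55 (array([ 0.575 , -0.0929,  0.0105]), [np.float64(0.003701589223841553), np.float64(0.0037015892238416053)])
heatsink_mid 0.76 0.9 (array([ 0.472 , -0.0862,  0.0346]), [np.float64(0.0006494485374818461), np.float64(0.0006494485374818129)])
board 0.96 0.63 (array([ 0.4766, -0.084 ,  0.0131]), [np.float64(0.0001972379364546865), np.float64(0.00019723793645465192)])
```

```bash
python3 -c "
from h import *
print(r.sign_off())"
```

```text
the job is handed in; nothing more can be done
None
```

I handed the job in at about 29.5 s: the head is forward and locked with the pin fully down, and the gripper is holding the board against the stop face with about 16 N. I judged "home" from force and position readings, because I had used up my picture views before the final push.

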